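# Put the mini chopper back together

## Task

The washed mini chopper lies in parts on the worktop; put it back together for use, in this order: stand the steel bowl down inside the teal non-slip base, set the chopping blade (the hub with two steel blades, not the whisking disc) over the spindle in the bowl, put the white lid on the bowl, and last the red motor head on the lid. Each part must sit level and fully home before the next goes on, and be set down rather than dropped; leave the whisking disc, washing-up bottle and sponge where they are.

Things in the scene. Friction and masses are not known exactly. Their poses are not given: they have to be found in the camera images.
- base: Teal rubber non-slip base, a round dish 132 mm across, 12 mm high, stuck to the worktop by its sucker. Floor 5 mm thick; recess inside the rim 110 mm across, 7 mm deep. Small pull tab at +x. Origin: centre of underside; z up.
- bowl: Steel bowl 85 mm high, 98 mm across at the foot, 114 at the rim; wall 4, floor 6. Spindle 12 mm thick, tapered, in its middle, tip 40 mm up. Black handle on its own +x side: level bar 14 mm wide (y), 55 to 100 mm from the axis, 70 to 82 mm up, free below to 35 mm up from 58 to 88 mm out (pinch it there). Seated: 5 mm above the base's origin. 0.2 kg. Origin: centre of underside; z up.
- blade: Chopping blade: black upright hub 96 mm high, with two steel blades (tips 42 mm from the axis, 10 and 30 mm up, opposite sides). Hub 32 mm across up to 42 mm, 24 mm across from 50 mm to the top; bore below 20 mm across, 42 deep, for the spindle. Seated on the bowl's floor, 6 mm above the bowl's origin, its top 17 mm above the rim. 60 g. Origin: centre of underside; z up.
- lid: White lid: disc 120 mm across, 7 to 13 mm above the underside. Below it a plug ring 97 mm across, 7 mm deep, that goes inside the bowl's rim; on top a collar 56 mm across, wall 6, up to 39 mm, round a 44 mm hole for the blade's hub. Seated with the disc on the rim, its origin 78 mm above the bowl's. 80 g. Origin: centre of the plug ring's underside; z up.
- motor: Red cordless motor head standing on its wide end: 112 mm high, foot 110 mm across with a black band, neck 60 mm across from 70 to 106 mm up, black press cap. Below, a cavity 70 mm across, 32 mm deep, that goes over the lid's collar. Seated on the lid's disc, 13 mm above the lid's origin. 0.4 to 0.7 kg. Origin: centre of underside; z up.
- whisk_disc: Whisking disc, not wanted, to be left standing: grey upright hub of the blade's shape (96 mm high) with a flat white disc 76 mm across, 10 to 13 mm up, in place of blades. Origin: centre of underside; z up.
- soap: Bystander: green washing-up liquid bottle with a yellow cap, 64 mm across, 200 mm high. Origin: centre of its underside; z up.
- sponge: Bystander: yellow sponge with a green scouring top, 110 x 70 x 31 mm. Origin: centre of its underside; x along its length, z up.
Not all that is in view belongs to the job. What is meant by the bowl is not blue, and is the smaller of those in its own colour. Several things look just like the base: the one meant starts farthest from the robot's base.

How it is judged:
On the way, in this order (a step that is already met when the one before it is completed fails the run):
1. the bowl stands home in the base, let go (horizontal distance between bowl and base below 0.008 m and z of bowl in the frame of base between 0.001 and 0.009 m and angle between bowl's own z axis and vertical below 0.06 rad and contact force between the fingers and bowl below 0.3 N), for 0.2 s.
2. the chopping blade sits over the spindle on the bowl's floor, let go (horizontal distance between bowl and base below 0.008 m and z of bowl in the frame of base between 0.001 and 0.009 m and angle between each of bowl, blade's own z axis and vertical below 0.06 rad and horizontal distance between blade and bowl below 0.008 m and z of blade in the frame of bowl between 0.002 and 0.01 m and contact force between the fingers and blade below 0.3 N), for 0.2 s.
3. the lid sits home on the bowl, let go (horizontal distance between bowl and base below 0.008 m and z of bowl in the frame of base between 0.001 and 0.009 m and angle between each of bowl, blade, lid's own z axis and vertical below 0.06 rad and horizontal distance between each of blade, lid and bowl below 0.008 m and z of blade in the frame of bowl between 0.002 and 0.01 m and z of lid in the frame of bowl between 0.074 and 0.082 m and contact force between the fingers and lid below 0.3 N), for 0.2 s.
4. the motor head sits home on the lid, let go (horizontal distance between bowl and base below 0.008 m and z of bowl in the frame of base between 0.001 and 0.009 m and angle between each of bowl, blade, lid, motor's own z axis and vertical below 0.06 rad and horizontal distance between each of blade, lid and bowl below 0.008 m and z of blade in the frame of bowl between 0.002 and 0.01 m and z of lid in the frame of bowl between 0.074 and 0.082 m and horizontal distance between motor and lid below 0.011 m and z of motor in the frame of lid between 0.009 and 0.017 m and contact force between the fingers and motor below 0.3 N), for 0.2 s.
At the end, for the whole second after the job is handed in: Bowl home in the base, blade home on the bowl's floor over the spindle, lid home on the bowl (each centred within 8 mm), motor head home on the lid (within 11 mm); heights within 4 mm, all upright within 3 degrees, released and at rest; whisking disc within 30 mm of its start (horizontal distance between bowl and base below 0.008 m and z of bowl in the frame of base between 0.001 and 0.009 m and angle between each of bowl, blade, lid, motor's own z axis and vertical below 0.06 rad and horizontal distance between each of blade, lid and bowl below 0.008 m and z of blade in the frame of bowl between 0.002 and 0.01 m and z of lid in the frame of bowl between 0.074 and 0.082 m and horizontal distance between motor and lid below 0.011 m and z of motor in the frame of lid between 0.009 and 0.017 m and linear speed of each of bowl, blade, lid, motor below 0.02 m/s and distance of whisk_disc from where it was at the start of the episode below 0.03 m); the robot touches nothing.
It fails at once if the whisking disc, the washing-up bottle or the sponge is moved more than 30 mm or knocked over (distance of any of whisk_disc, soap, sponge from where it was at the start of the episode above 0.03 m or angle between any of whisk_disc, soap's own z axis and vertical above 0.5 rad).
It fails at once if a part is dropped into place (falls faster than 0.7 m/s just above its seat) ((horizontal distance between bowl and base below 0.04 m and height (world z) of bowl below 0.03 m and linear speed of bowl above 0.7 m/s) or (horizontal distance between blade and base below 0.04 m and height (world z) of blade below 0.036 m and linear speed of blade above 0.7 m/s) or (horizontal distance between lid and base below 0.04 m and height (world z) of lid below 0.108 m and linear speed of lid above 0.7 m/s) or (horizontal distance between motor and base below 0.04 m and height (world z) of motor below 0.121 m and linear speed of motor above 0.7 m/s)).
It also fails if it takes over 122 s, if anything falls off the work surface, if the arm or the gripper's body presses on something with over 40 N, if the wrist force passes 120 N, or if a joint passes its speed limit or range.

## Robot

A 6-joint arm with a two-finger parallel gripper is mounted at the origin on the work surface. World frame = base frame: x ahead of the robot, y to its left, z up, the work surface at z = 0. Lengths are in m, angles in rad, forces in N, time in s.
With the tool pointing down it reaches from about 0.275 to 0.75 m from the base axis. Payload 10.2 kg.
Tool frame: the origin (TCP) lies at the very end of the fingers, on their centre line; the grasp point (between the pads) lies 19 mm behind it (ctrl.hold_point_z is the distance from the TCP to the grasp point, in m); z points along the fingers, y is the line along which they close (so a half turn about z gives the same grasp; the last joint's range is limited). The gripper opens to 85 mm and grips with 20 to 120 N. Pads are 22 mm wide; open, the fingers measure 114 mm over their backs; the gripper's body (76 mm by 85 mm) begins 54 mm behind the grasp point. The pads swing forward as they close: fully open they stand 13 mm farther back than shut.
Start: joints at [-1.395, 0.313, 1.498, -0, 1.331, -0.223], TCP at [0.204, -0.484, 0.231] pointing down, gripper open.
Joint ranges: [-2.94, 2.94], [-0.97, 2.17], [0.19, 2.56], [-1.23, 4.37], [0.02, 3.11], [-2.88, 2.88]. Speed limits (rad/s): [2.39, 2.39, 3.01, 3.14, 3.14, 3.14].

## Interface

Orientations are given as a unit quaternion [x, y, z, w].
In Python, from cell import ctrl gives the robot as it stands.
- The arm moves only by the tool jog_arm, never from a script. Its argument "motion" is a list of rows, each a list of 6 numbers: the shift along the tool's x, y, z in m, then the turn, a rotation vector about the tool's x, y, z in rad. A call has 1 to 8 rows; each row is the pose to reach, as a shift and turn from the pose commanded when the call began, along the tool's axes at that moment; what a row does not reach only later rows make up. A row lasts 1/12 s, in which the tool goes at most 41.7 mm and 7.16 degrees, less where a joint would pass 70% of its speed; a pose out of reach is approached as far as the arm can. A call with a gripper value outside its range is refused whole. "gripper" is the finger opening in m, from 0 to 0.0854, set as the call begins (left out, the last holds). The fingers move at their own pace and stop on an object; the grip force is fixed at half the most. Time passes only in rows, so rows that repeat a pose let the fingers close. It gives the time, the measured TCP pose, the force, the opening and the grip force at its end, in the units of the state.
- ctrl.get_state(): the state, without advancing time (a new reading comes with each control period).
- ctrl.get_image(name): name is "side" or "top"; returns a dict with "color" (420x560x3 uint8, blue, green, red), "range_z" (420x560 float32, m along the optical axis (not along the pixel's ray), 0 where there is no reading), "camera_matrix" (3x3 intrinsics, pixels), "rvec" (rotation vector, rad) and "tvec" (3), from world to camera coordinates, as OpenCV has them. Camera axes: x right, y down, z forward; pixel columns grow to the right and rows downward; lengths in m; the calibration is good to about 2 mm. A picture is of the moment at which its call begins.
- ctrl.hand_in(): hands the job in; it is judged then, once.
The state is a dict: "time_s": time; "joints": joint angles; "dq": joint speeds; "tau": joint torques, N m; "eef_pos": TCP position; "tool_rot": TCP orientation; "wrist_force": force on the tool from outside, world axes, zero at the start; "moment": the same for the moment, N m; "finger_gap": finger opening in m; "gripper_force": force on a finger pad.
Only numpy, scipy, OpenCV 4.12 (cv2) and the standard library are available. Lean on these libraries where they do the work, as an engineer would, in place of code of your own. Each camera call takes 0.05 s, during which the arm holds its last target. There are 200 camera calls.

## Working session

There is one attempt and no reset: what is moved stays moved. The work goes in short steps, Python scripts to look and compute and a tool call to move; the robot and the scene stay as the last step left them, time stands still between calls to the robot, and variables do not carry over. Pictures are saved under pics/ and viewed, at most 14 in all, crops included, and the job is handed in when it is done.

Besides the shell and the picture viewer there is one more tool, called after ">>>" by a JSON object that holds its "fn" and its "kwargs". jog_arm: Moves the arm, as the interface text tells. Its arguments: {"type":"object","properties":{"motion":{"type":"array"},"gripper":{"type":"number"}},"required":["motion"]}

```bash
mkdir -p pics; ls; cat > h.py <<'E'
import numpy as np, cv2
from cell import ctrl
def snap(n,save=None):
    im=ctrl.get_image(n)
    if save: cv2.imwrite('pics/'+save,im['color'])
    return im
def cloud(im):
    K=im['camera_matrix'];R=cv2.Rodrigues(im['rvec'])[0];t=np.array(im['tvec']).ravel()
    z=im['range_z'];v,u=np.indices(z.shape)
    P=np.stack([(u-K[0,2])/K[0,0]*z,(v-K[1,2])/K[1,1]*z,z],-1)
    W=(P-t)@R
    W[z<=0]=np.nan
    return W
E
python3 - <<'E'
from h import *
for n in('top','side'):
    im=snap(n,n+'0.png'); np.savez('/tmp/'+n+'0.npz',W=cloud(im),c=im['color'])
    R=cv2.Rodrigues(im['rvec'])[0];print(n,-R.T@np.array(im['tvec']).ravel(),im['camera_matrix'][0,0])
print(ctrl.get_state())
E
```

```text
pics
top [0.19559293 0.00357552 1.65170374] 474.78042454225056
side [0.40478272 1.14580871 0.78933987] 495.6788576431598
{'time_s': 0.1, 'joints': array([-1.39537538e+00,  3.13405985e-01,  1.49835799e+00,  2.73796680e-05,
        1.33101238e+00, -2.23385827e-01]), 'dq': array([-0.00032022, -0.00251609, -0.0021021 , -0.00121057, -0.00156769,
        0.00052111]), 'tau': array([ 1.81371310e-03, -4.12896430e+01, -2.60141945e+01, -1.78012688e-04,
        3.03660570e-03,  5.12357303e-06]), 'eef_pos': array([ 0.20382841, -0.48356763,  0.23078737]), 'tool_rot': array([ 9.80185406e-01,  1.98081344e-01,  2.74850319e-05, -5.91359960e-04]), 'wrist_force': array([-0.29371698, -0.08337759, -0.52119711]), 'moment': array([ 0.0214853 , -0.01621052,  0.04357164]), 'gripper_force': 0.0, 'finger_gap': 0.08534931995432239}
```

View pics/top0.png

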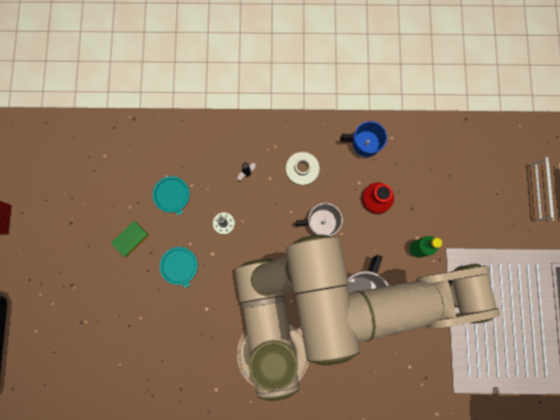

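View pics/side0.png

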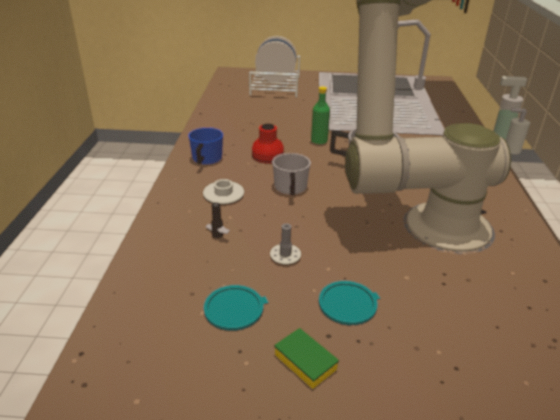

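The top view has +x up and +y to the left. Teal dishes are at (172,195) and (179,266), steel bowls at (323,220) and (367,285, partly hidden), and the blue bowl at (370,138). The lid is at (303,168), blade (246,171), motor (378,198), whisk disc (223,223) and soap (427,246). The side view shows the same layout.

```bash
python3 - <<'E'
from h import *
T=np.load('/tmp/top0.npz');S=np.load('/tmp/side0.npz')
def reg(D,name,cx,cy,rad,zlo,zhi):
    W=D['W'];m=(np.hypot(W[...,0]-cx,W[...,1]-cy)<rad)&(W[...,2]>zlo)&(W[...,2]<zhi)
    P=W[m]
    if len(P)<5: print(name,len(P));return P
    (c,r)=cv2.minEnclosingCircle(P[:,:2].astype(np.float32))
    print(name,len(P),'circ',np.round(c,4),'r',round(r,4),'mean',P.mean(0).round(4),'zmax',P[:,2].max().round(4)); return P
W=T['W']
for n,(u,v) in dict(base1=(172,195),base2=(179,266),bowl=(323,210),big=(367,285),lid=(303,155),blade=(246,169),motor=(378,198),whisk=(223,223),soap=(433,243),blue=(370,138)).items():
    print(n,W[v,u].round(3))
for D,nm in((T,'top'),(S,'side')):
    print(nm)
    for n,(u,v),rad,zl,zh in [('base1',(172,195),.09,.002,.03),('base2',(179,266),.09,.002,.03),('bowl_rim',(323,218),.066,.078,.1),('bowl_all',(323,218),.11,.06,.1),('big',(367,285),.1,.07,.14),('lid_disc',(303,168),.075,.005,.02),('lid_collar',(303,168),.06,.03,.06),('blade_top',(246,172),.05,.085,.12),('blade_all',(246,172),.06,.005,.12),('motor_top',(378,198),.09,.1,.125),('motor_foot',(378,198),.09,.005,.07),('whisk_top',(223,222),.06,.085,.12),('soap',(427,246),.08,.03,.22)]:
        c=W[v,u]; P=reg(D,n,c[0],c[1],rad,zl,zh)
E
```

```text
base1 [0.544 0.36  0.009]
base2 [0.295 0.326 0.007]
bowl [ 0.495 -0.173  0.006]
big [ 0.235 -0.321  0.005]
lid [ 0.693 -0.103  0.014]
blade [0.618 0.096 0.094]
motor [ 0.519 -0.346  0.104]
whisk [0.433 0.169 0.09 ]
soap [ 0.36  -0.491  0.196]
blue [ 0.76  -0.345  0.01 ]
top
base1 1247 circ [0.5441 0.3605] r 0.0899 mean [0.5448 0.3613 0.0077] zmax 0.023
base2 1270 circ [0.2941 0.3258] r 0.0898 mean [0.2939 0.3269 0.0074] zmax 0.0218
bowl_rim 105 circ [ 0.4505 -0.1697] r 0.0596 mean [ 0.4713 -0.1724  0.0849] zmax 0.0935
bowl_all 256 circ [ 0.4486 -0.1511] r 0.0781 mean [ 0.4563 -0.1602  0.0802] zmax 0.0963
big 303 circ [ 0.2697 -0.2953] r 0.0791 mean [ 0.2757 -0.324   0.1101] zmax 0.1316
lid_disc 699 circ [ 0.6482 -0.103 ] r 0.0745 mean [ 0.644  -0.1011  0.0125] zmax 0.02
lid_collar 86 circ [ 0.6441 -0.1012] r 0.0281 mean [ 0.6441 -0.102   0.038 ] zmax 0.0471
blade_top 43 circ [0.6277 0.0976] r 0.0123 mean [0.6272 0.0969 0.0955] zmax 0.1031
blade_all 273 circ [0.6172 0.098 ] r 0.0596 mean [0.6208 0.0962 0.0333] zmax 0.1031
motor_top 248 circ [ 0.5364 -0.3632] r 0.0307 mean [ 0.5351 -0.
[... 686 characters left out ...]
.1054] zmax 0.1222
lid_disc 517 circ [ 0.6435 -0.0969] r 0.0632 mean [ 0.6422 -0.0808  0.0117] zmax 0.0199
lid_collar 118 circ [ 0.6431 -0.0957] r 0.0308 mean [ 0.6448 -0.0933  0.035 ] zmax 0.0405
blade_top 62 circ [0.6274 0.1025] r 0.0143 mean [0.6277 0.106  0.0928] zmax 0.099
blade_all 401 circ [0.6274 0.1018] r 0.044 mean [0.6261 0.1108 0.0484] zmax 0.099
motor_top 130 circ [ 0.5379 -0.354 ] r 0.032 mean [ 0.5353 -0.3493  0.1071] zmax 0.1145
motor_foot 593 circ [ 0.5357 -0.3511] r 0.0549 mean [ 0.5362 -0.3252  0.0399] zmax 0.07
whisk_top 77 circ [0.4422 0.1807] r 0.0135 mean [0.4437 0.1833 0.0929] zmax 0.0979
soap 711 circ [ 0.3617 -0.4918] r 0.0335 mean [ 0.3616 -0.4787  0.1067] zmax 0.2
```

```bash
cat >> h.py <<'E'
from scipy.optimize import least_squares
from scipy.spatial.transform import Rotation as Ro
def ray(im,uv,z):
    K=im['camera_matrix'];R=cv2.Rodrigues(im['rvec'])[0];t=np.array(im['tvec']).ravel()
    uv=np.atleast_2d(uv).astype(float)
    d=np.c_[(uv-[K[0,2],K[1,2]])/[K[0,0],K[1,1]],np.ones(len(uv))]@R
    o=-R.T@t
    return (o+d*((z-o[2])/d[:,2])[:,None])[:,:2]
def fit(P,r=None):
    c0,r0=P.mean(0),r or .05
    f=(lambda p:np.hypot(*(P-p[:2]).T)-r) if r else (lambda p:np.hypot(*(P-p[:2]).T)-p[2])
    s=least_squares(f,[*c0]if r else[*c0,r0],loss='soft_l1',f_scale=.001)
    return s.x, np.median(abs(s.fun))
def mask(im,col):
    h=cv2.cvtColor(im['color'],cv2.COLOR_BGR2HSV)
    lo,hi=dict(teal=((80,120,60),(95,255,255)),red=((0,170,60),(6,255,255)),white=((0,0,150),(60,70,255)))[col]
    return cv2.inRange(h,lo,hi)
def move(x,y,z,yaw):
    "shift and turn in tool axes to reach TCP x,y,z with tool x at yaw (pointing down)"
    s=ctrl.get_state();R=Ro.from_quat(s['tool_rot'])
    Rt=Ro.from_matrix(np.array([[np.cos(yaw),np.sin(yaw),0],[np.sin(yaw),-np.cos(yaw),0],[0,0,-1]]))
    d=R.inv().apply(np.array([x,y,z])-s['eef_pos']);w=(R.inv()*Rt).as_rotvec()
    print('shift',d.round(4),'turn',w.round(4),'rows',max(np.linalg.norm(d)/.0417,np.linalg.norm(w)/.125).round(1),'j6',round(np.arctan2(y,x)+np.pi/2-yaw,2))
E
python3 - <<'E'
from h import *
I={n:snap(n) for n in('top','side')}
for n,im in I.items():
    W=cloud(im)
    for col,(cx,cy),z,r in [('teal',(.544,.36),.012,.066),('white',(.644,-.1),.013,.06)]:
        m=mask(im,col); X=ray(im,np.argwhere(m>0)[:,::-1],z)
        idx=np.argwhere(m>0); keep=np.hypot(*(X-[cx,cy]).T)<.1
        mm=np.zeros_like(m);mm[tuple(idx[keep].T)]=255
        c=max(cv2.findContours(mm,0,1)[0],key=cv2.contourArea)[:,0]
        P=ray(im,c,z); print(n,col,*[np.round(q,4) for q in fit(P)], 'fixed r',fit(P,r)[0].round(4))
    # bowl rim edge: highest ring
    q=W.reshape(-1,3); d=q[:,:2]-[.4515,-.17]; rr=np.hypot(*d.T)
    h=(q[:,2]>.06)&(q[:,2]<.09)&(rr>.068)&(rr<.11); a=np.arctan2(d[h].mean(0)[1],d[h].mean(0)[0]); print(n,'handle',a,q[h].mean(0),h.sum(), 'maxr',rr[h].max())
    k=(q[:,2]>.079)&(q[:,2]<.092)&(rr<.064); print(n,'rim',[np.round(x,4) for x in fit(q[k][:,:2],.055)],k.sum(),np.median(q[k][:,2]))
    for nm,c,zl,zh,R,rf in [('motorneck',(.536,-.36),.07,.104,.05,.03),('motorfoot',(.536,-.355),.004,.03,.065,.055),('collar',(.644,-.1),.034,.045,.04,.025),('bladehub',(.627,.098),.05,.09,.03,.012)]:
        g=(np.hypot(*(q[:,:2]-c).T)<R)&(q[:,2]>zl)&(q[:,2]<zh); print(n,nm,fit(q[g][:,:2],rf),g.sum())
E
```

```text
top teal [0.5471 0.3644 0.0628] 0.0009 fixed r [0.5451 0.3637]
top white [ 0.6462 -0.0995  0.0596] 0.0008 fixed r [ 0.6462 -0.0995]
top handle 1.7141201426140635 [ 0.43954621 -0.08716778  0.08065771] 40 maxr 0.0973199098204779
top rim [array([ 0.4482, -0.1723]), np.float64(0.0012)] 134 0.08482210484716488
top motorneck (array([ 0.53678835, -0.36396638]), np.float64(0.0011172608688562926)) 86
top motorfoot (array([ 0.53722054, -0.36291404]), np.float64(0.0019161019051773913)) 120
top collar (array([ 0.64377772, -0.10043782]), np.float64(0.0015709915809783218)) 65
top bladehub (array([0.62869055, 0.09763978]), np.float64(0.0007839394222885565)) 30
side teal [0.5439 0.3718 0.0641] 0.0008 fixed r [0.5428 0.3715]
side white [ 0.6433 -0.0973  0.061 ] 0.0015 fixed r [ 0.6434 -0.0968]
side handle 1.6956385751023961 [ 0.43978648 -0.07666141  0.07452404] 59 maxr 0.10607306313567413
side rim [array([ 0.4482, -0.1669]), np.float64(0.0016)] 155 0.08218567569849175
side motorneck (array([ 0.53650585, -0.36038959]), np.float64(0.0016926030499393157)) 188
side motorfoot (array([ 0.53695929, -0.36111522]), np.float64(0.0019207431578493958)) 180
side collar (array([ 0.64450075, -0.09457533]), np.float64(0.0016539012364204624)) 82
side bladehub (array([0.62833632, 0.10171528]), np.float64(0.0009156827141410234)) 117
```

```bash
python3 - <<'E'
from h import *
move(.440,-.0945,.20,1.68)
E
```

```text
shift [ 0.3687 -0.2669  0.0312] turn [-5.0000e-04 -7.0000e-04 -1.2812e+00] rows 10.9 j6 -0.32
```

>>> {"fn": "jog_arm", "kwargs": {"motion": [[0.369,-0.267,0.031,0,0,-1.281],[0.369,-0.267,0.031,0,0,-1.281],[0.369,-0.267,0.031,0,0,-1.281],[0.369,-0.267,0.031,0,0,-1.281],[0.369,-0.267,0.031,0,0,-1.281],[0.369,-0.267,0.031,0,0,-1.281],[0.369,-0.267,0.031,0,0,-1.281],[0.369,-0.267,0.031,0,0,-1.281]], "gripper": 0.05}}

```text
time_s: 0.87
eef_pos: [0.377, -0.1976, 0.2086]
tool_rot: [0.763, 0.646, 0.0, 0.0]
wrist_force: [0.7, -0.4, 0.5]
finger_gap: 0.0498
gripper_force: 0.0
```

```bash
python3 - <<'E'
from h import *
move(.440,-.0945,.12,1.68)
E
```

```text
shift [0.1121 0.0451 0.0886] turn [ 2.000e-04  2.000e-04 -2.754e-01] rows 3.6 j6 -0.32
```

>>> {"fn": "jog_arm", "kwargs": {"motion": [[0.112,0.045,0.02,0,0,-0.275],[0.112,0.045,0.02,0,0,-0.275],[0.112,0.045,0.02,0,0,-0.275],[0.112,0.045,0.089,0,0,-0.275],[0.112,0.045,0.089,0,0,-0.275],[0.112,0.045,0.089,0,0,-0.275],[0.112,0.045,0.089,0,0,-0.275]]}}

```text
time_s: 1.45
eef_pos: [0.4397, -0.0968, 0.1196]
tool_rot: [0.67, 0.743, -0.0, -0.001]
wrist_force: [-0.6, -0.6, 1.1]
finger_gap: 0.05
gripper_force: 0.0
```

```bash
python3 - <<'E'
from h import *
move(.440,-.0945,.055,1.68)
t=snap('top');s=snap('side')
a=cv2.resize(t['color'][170:270,250:390],(560,400),interpolation=cv2.INTER_CUBIC)
b=cv2.resize(s['color'][120:220,230:330],(400,400),interpolation=cv2.INTER_CUBIC)[:, :240]
cv2.imwrite('pics/a1.png',np.hstack([a,b]))
for im in(t,s):
    q=cloud(im).reshape(-1,3); d=q[:,:2]-[.448,-.169]; rr=np.hypot(*d.T)
    k=(q[:,2]>.079)&(q[:,2]<.092)&(rr<.064);print(fit(q[k][:,:2],.055),k.sum())
    h=(q[:,2]>.062)&(q[:,2]<.088)&(rr>.064)&(rr<.11);print(q[h].mean(0),h.sum())
E
```

```text
shift [0.0022 0.0007 0.0646] turn [-0.0018 -0.0012 -0.0062] rows 1.6 j6 -0.32
(array([ 0.44854063, -0.17188748]), np.float64(0.0011930802655353498)) 62
[nan nan nan] 0
(array([ 0.44872152, -0.16700191]), np.float64(0.0013262080869037816)) 134
[ 0.44025335 -0.08022138  0.07596897] 59<stdin>:10: RuntimeWarning: Mean of empty slice.
  ret = um.true_divide(
```

View pics/a1.png

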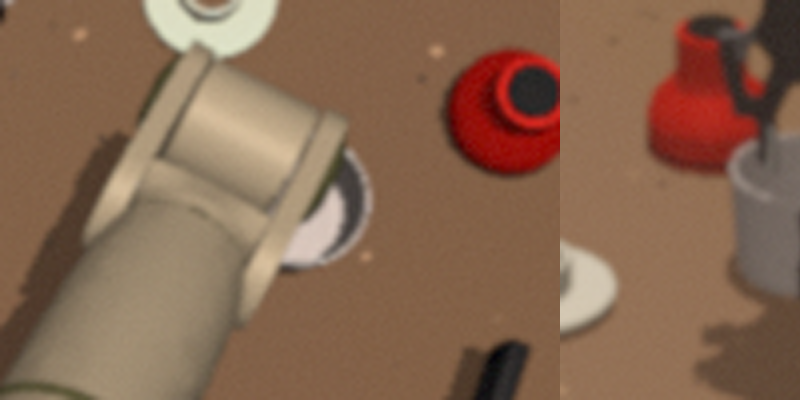

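The crop shows the wrist over the handle side of the bowl, with the bowl rim visible at (330,215) and the fingers above the rim. I'll descend and pinch the handle.

>>> {"fn": "jog_arm", "kwargs": {"motion": [[0.002,0.001,0.03,0,0,-0.006],[0.002,0.001,0.063,0,0,-0.006],[0.002,0.001,0.063,0,0,-0.006],[0.002,0.001,0.063,0,0,-0.006]]}}

```text
time_s: 1.88
eef_pos: [0.4409, -0.0953, 0.0577]
tool_rot: [0.668, 0.744, -0.0, -0.0]
wrist_force: [-0.2, 0.2, 1.4]
finger_gap: 0.0499
gripper_force: 0.0
```

>>> {"fn": "jog_arm", "kwargs": {"motion": [[0,0,0,0,0,0],[0,0,0,0,0,0],[0,0,0,0,0,0],[0,0,0,0,0,0],[0,0,0,0,0,0],[0,0,0,0,0,0],[0,0,0,0,0,0],[0,0,0,0,0,0]], "gripper": 0}}

```text
time_s: 2.55
eef_pos: [0.4417, -0.0953, 0.0583]
tool_rot: [0.667, 0.745, 0.0, 0.002]
wrist_force: [-2.0, -0.0, 9.0]
finger_gap: 0.0129
gripper_force: 61.0
```

>>> {"fn": "jog_arm", "kwargs": {"motion": [[0,0,-0.02,0,0,0],[0,0,-0.05,0,0,0],[0,0,-0.08,0,0,0],[0,0,-0.11,0,0,0],[0,0,-0.14,0,0,0],[0,0,-0.14,0,0,0],[0,0,-0.14,0,0,0]]}}

```text
time_s: 3.13
eef_pos: [0.4411, -0.0949, 0.198]
tool_rot: [0.668, 0.745, 0.0, 0.001]
wrist_force: [-0.6, 0.6, -3.5]
finger_gap: 0.0127
gripper_force: 59.5
```

```bash
cat > bowl.py <<'E'
from h import *
def held(off,d=None):
    s=ctrl.get_state();p=s['eef_pos'];x=Ro.from_quat(s['tool_rot']).apply([1,0,0]);c=p[:2]-off*x[:2]
    for n in('top','side'):
        im=snap(n,d and n+d);q=cloud(im).reshape(-1,3);rr=np.hypot(*(q[:,:2]-c).T)
        zr=p[2]+.027
        k=(rr<.066)&(rr>.04)&(abs(q[:,2]-zr)<.012);f,e=fit(q[k][:,:2],.055);
        A=np.c_[q[k],np.ones(k.sum())];pl=np.linalg.lstsq(A[:,[0,1,3]],A[:,2],rcond=None)[0]
        print(n,'rim c',f.round(4),'err',e.round(4),k.sum(),'offset',(f-p[:2]).round(4),'zmed-tcp',np.median(q[k][:,2]-p[2]).round(4),'slope',pl[:2].round(3))
    return p
E
python3 - <<'E'
from bowl import *
print(held(.075,'_lift.png'),ctrl.get_state()['wrist_force'])
E
```

```text
top rim c [ 0.4504 -0.1705] err 0.0011 106 offset [ 0.0093 -0.0757] zmed-tcp 0.024 slope [-0.01  -0.015]
side rim c [ 0.4497 -0.1662] err 0.0012 127 offset [ 0.0086 -0.0713] zmed-tcp 0.0198 slope [-0.     0.005]
[ 0.44107063 -0.0948923   0.19798008] [ 0.0302651  -0.42140011 -2.09796496]
```

View pics/side_lift.png

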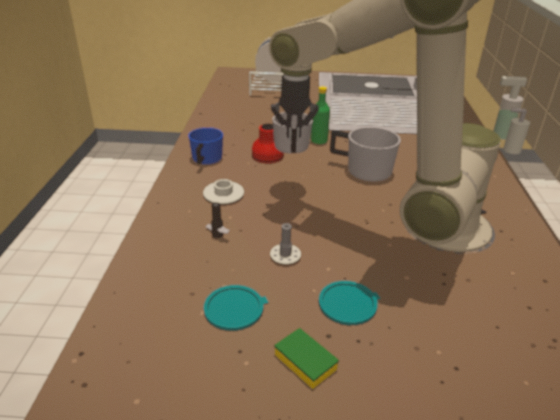

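The side view shows the bowl lifted level at (291,133) and the others undisturbed; the second steel bowl at (372,155) is clearly larger. Next I move over the farther base.

```bash
python3 - <<'E'
from h import *
move(.537,.4385,.198,1.68)
E
```

```text
shift [ 0.5193  0.1542 -0.0018] turn [-0.0013 -0.001  -0.0003] rows 13.0 j6 0.58
```

>>> {"fn": "jog_arm", "kwargs": {"motion": [[0.025,0.007,0,0,0,0],[0.06,0.018,0,0,0,0],[0.095,0.028,0,0,0,0],[0.13,0.039,0,0,0,0],[0.165,0.049,0,0,0,0],[0.2,0.059,0,0,0,0],[0.235,0.07,0,0,0,0],[0.265,0.079,0,0,0,0]]}}

```text
time_s: 3.9
eef_pos: [0.4898, 0.1795, 0.1951]
tool_rot: [0.667, 0.745, -0.001, -0.001]
wrist_force: [0.8, -1.0, -2.2]
finger_gap: 0.0127
gripper_force: 59.5
```

>>> {"fn": "jog_arm", "kwargs": {"motion": [[0.035,0.01,0,0,0,0],[0.07,0.021,0,0,0,0],[0.105,0.031,0,0,0,0],[0.14,0.042,0,0,0,0],[0.175,0.052,0,0,0,0],[0.21,0.062,0,0,0,0],[0.24,0.071,0,0,0,0],[0.254,0.075,0,0,0,0]]}}

```text
time_s: 4.57
eef_pos: [0.5364, 0.4411, 0.1938]
tool_rot: [0.667, 0.745, -0.001, -0.001]
wrist_force: [0.0, -1.7, -2.3]
finger_gap: 0.0128
gripper_force: 59.6
```

>>> {"fn": "jog_arm", "kwargs": {"motion": [[0,0,0.03,0,0,0],[0,0,0.06,0,0,0],[0,0,0.09,0,0,0],[0,0,0.1,0,0,0],[0,0,0.1,0,0,0],[0,0,0.1,0,0,0]]}}

```text
time_s: 5.07
eef_pos: [0.5376, 0.4379, 0.097]
tool_rot: [0.668, 0.745, -0.0, -0.0]
wrist_force: [-0.8, -0.2, -1.8]
finger_gap: 0.0125
gripper_force: 59.5
```

```bash
python3 - <<'E'
from bowl import *
print(held(.075,'_pl.png'))
move(.537,.4385,.098,1.68)
a,b=[cv2.imread(f'pics/{n}_pl.png') for n in('top','side')]
cv2.imwrite('pics/pl.png',np.hstack([cv2.resize(a[150:240,130:220],(400,400),interpolation=2),cv2.resize(b[240:340,180:280],(400,400),interpolation=2)]))
E
```

```text
top rim c [0.5462 0.3601] err 0.0012 144 offset [ 0.0087 -0.0778] zmed-tcp 0.0241 slope [-0.021 -0.017]
side rim c [0.5462 0.3672] err 0.0015 49 offset [ 0.0086 -0.0707] zmed-tcp 0.0254 slope [-0.096  0.035]
[0.53756067 0.43789943 0.09697577]
shift [ 0.0003 -0.0012  0.0008] turn [ 0.0031 -0.0014 -0.0003] rows 0.0 j6 0.58
```

View pics/pl.png

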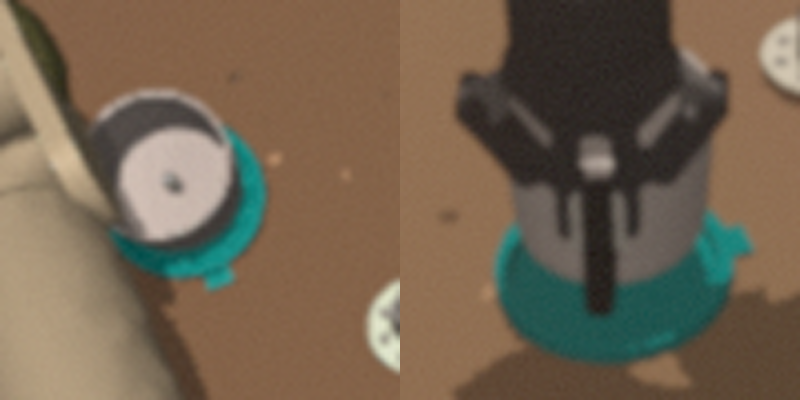

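The close crops show the bowl hanging above the base, roughly concentric (top crop bowl at (165,170), base at (190,195) lower down by parallax). I nudge 1.5 mm in +y and lower in stages.

>>> {"fn": "jog_arm", "kwargs": {"motion": [[0.0015,0,0.01,0,0,0],[0.0015,0,0.02,0,0,0],[0.0015,0,0.025,0,0,0],[0.0015,0,0.028,0,0,0],[0.0015,0,0.031,0,0,0],[0.0015,0,0.0335,0,0,0],[0.0015,0,0.0345,0,0,0],[0.0015,0,0.0345,0,0,0]]}}

```text
time_s: 5.83
eef_pos: [0.5374, 0.4397, 0.0635]
tool_rot: [0.667, 0.745, 0.001, 0.0]
wrist_force: [-2.5, -0.6, 4.0]
finger_gap: 0.0129
gripper_force: 60.4
```

```bash
python3 - <<'E'
from bowl import *
print(held(.075),ctrl.get_state()['wrist_force'])
E
```

```text
top rim c [0.5461 0.362 ] err 0.0011 142 offset [ 0.0086 -0.0777] zmed-tcp 0.0252 slope [-0.003 -0.024]
side rim c [0.5457 0.3691] err 0.0013 63 offset [ 0.0082 -0.0706] zmed-tcp 0.024 slope [-0.007 -0.009]
[0.53743415 0.43972215 0.06351036] [-3.05178683 -0.27746836  5.64165439]
```

>>> {"fn": "jog_arm", "kwargs": {"motion": [[0,0,0,0,0,0],[0,0,0,0,0,0],[0,0,0,0,0,0],[0,0,0,0,0,0],[0,0,0,0,0,0],[0,0,0,0,0,0]], "gripper": 0.05}}

```text
time_s: 6.43
eef_pos: [0.5372, 0.4393, 0.0621]
tool_rot: [0.668, 0.745, -0.0, -0.0]
wrist_force: [0.1, 0.7, 0.6]
finger_gap: 0.0499
gripper_force: 0.0
```

>>> {"fn": "jog_arm", "kwargs": {"motion": [[0,0,-0.03,0,0,0],[0,0,-0.07,0,0,0],[0,0,-0.11,0,0,0],[0,0,-0.15,0,0,0],[0,0,-0.18,0,0,0],[0,0,-0.18,0,0,0]]}}

```text
time_s: 6.93
eef_pos: [0.5386, 0.4402, 0.2502]
tool_rot: [0.667, 0.745, 0.006, 0.002]
wrist_force: [0.3, -0.4, 1.3]
finger_gap: 0.0499
gripper_force: 0.0
```

```bash
python3 - <<'E'
from h import *
move(.628,.1,.19,.3)
E
```

```text
shift [-0.3482  0.0512  0.059 ] turn [ 0.0061 -0.0119  1.3799] rows 11.0 j6 1.43
```

```bash
python3 - <<'E'
from h import *
move(.6285,.0995,.20,1.68)
T={}
for n in('top','side'):
    im=snap(n,n+'_b.png');W=cloud(im);q=W.reshape(-1,3);rr=np.hypot(*(q[:,:2]-[.546,.3655]).T)
    k=(rr<.066)&(rr>.04)&(q[:,2]>.081)&(q[:,2]<.1);f,e=fit(q[k][:,:2],.055)
    A=np.c_[q[k],np.ones(k.sum())];pl=np.linalg.lstsq(A[:,[0,1,3]],A[:,2],rcond=None)[0]
    print(n,f.round(4),e,k.sum(),np.median(q[k][:,2]),pl[:2].round(3))
    g=(rr<.02)&(q[:,2]>.015)&(q[:,2]<.06);print('spindle',q[g].mean(0) if g.any() else 0,g.sum())
    # tip: highest
    if g.sum():print(q[g][q[g][:,2]>q[g][:,2].max()-.008].mean(0))
    j=(rr<.03)&(q[:,2]<.02);print('floor',q[j].mean(0) if j.any() else 0)
a,b=[cv2.imread(f'pics/{n}_b.png') for n in('top','side')]
cv2.imwrite('pics/pl2.png',np.hstack([cv2.resize(a[150:240,130:220],(400,400),interpolation=2),cv2.resize(b[240:340,180:280],(400,400),interpolation=2)]))
E
```

```text
shift [-0.3487  0.0517  0.0491] turn [ 0.0113 -0.0049 -0.0001] rows 8.5 j6 0.05
top [0.5462 0.3618] 0.0014255784783499224 180 0.08858716257617343 [-0.006 -0.01 ]
spindle [0.54575311 0.36241766 0.02849161] 23
[0.54623048 0.3610185  0.04292812]
floor [0.5451767  0.36493214 0.0115615 ]
side [0.5456 0.3681] 0.001094496604869731 487 0.08694728845593701 [0.001 0.   ]
spindle [0.5460232  0.36689085 0.04227375] 9
[0.5460232  0.36689085 0.04227375]
floor 0
```

View pics/pl2.png

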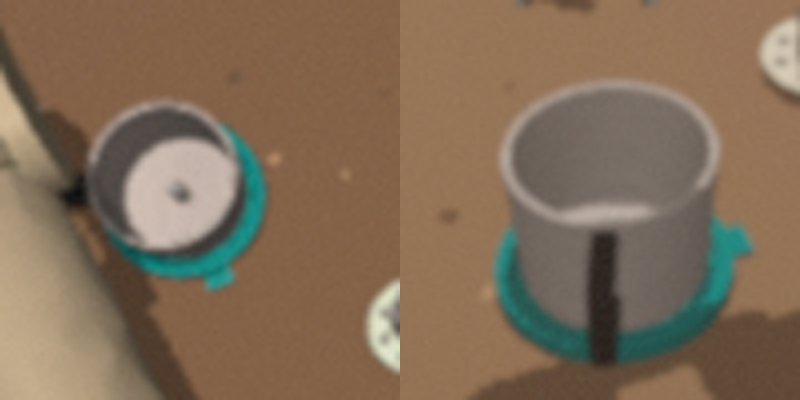

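The bowl sits level in the base; rim height is 87–89 mm, expected 90, and it is centred at about (0.546, 0.365). Next is the blade.

>>> {"fn": "jog_arm", "kwargs": {"motion": [[-0.03,0.004,0,0.011,-0.005,0],[-0.07,0.01,0,0.011,-0.005,0],[-0.11,0.016,0,0.011,-0.005,0],[-0.15,0.022,0,0.011,-0.005,0],[-0.19,0.028,0,0.011,-0.005,0],[-0.23,0.034,0,0.011,-0.005,0],[-0.27,0.04,0,0.011,-0.005,0],[-0.31,0.046,0,0.011,-0.005,0]]}}

```text
time_s: 7.7
eef_pos: [0.6163, 0.1342, 0.2403]
tool_rot: [0.668, 0.745, -0.007, -0.003]
wrist_force: [0.7, 0.4, 0.2]
finger_gap: 0.0504
gripper_force: 0.0
```

>>> {"fn": "jog_arm", "kwargs": {"motion": [[-0.03,0.004,0.01,0,0,0],[-0.039,0.006,0.03,0,0,0],[-0.039,0.006,0.05,0,0,0],[-0.039,0.006,0.07,0,0,0],[-0.039,0.006,0.08,0,0,0],[-0.039,0.006,0.08,0,0,0],[-0.039,0.006,0.08,0,0,0]]}}

```text
time_s: 8.28
eef_pos: [0.6258, 0.0978, 0.162]
tool_rot: [0.667, 0.745, -0.006, -0.002]
wrist_force: [0.1, -0.7, 0.2]
finger_gap: 0.0503
gripper_force: 0.0
```

```bash
python3 - <<'E'
from h import *
move(.6285,.0995,.065,1.68)
E
```

```text
shift [0.0019 0.004  0.0969] turn [-0.0121  0.0049  0.0001] rows 2.3 j6 0.05
```

>>> {"fn": "jog_arm", "kwargs": {"motion": [[0.002,0.003,0.02,-0.012,0.005,0],[0.002,0.003,0.05,-0.012,0.005,0],[0.002,0.003,0.08,-0.012,0.005,0],[0.002,0.003,0.096,-0.012,0.005,0],[0.002,0.003,0.096,-0.012,0.005,0],[0.002,0.003,0.096,-0.012,0.005,0]]}}

```text
time_s: 8.78
eef_pos: [0.6283, 0.0995, 0.0673]
tool_rot: [0.667, 0.745, 0.001, 0.001]
wrist_force: [0.4, 0.6, 0.8]
finger_gap: 0.0501
gripper_force: 0.0
```

>>> {"fn": "jog_arm", "kwargs": {"motion": [[0,0,0,0,0,0],[0,0,0,0,0,0],[0,0,0,0,0,0],[0,0,0,0,0,0],[0,0,0,0,0,0],[0,0,0,0,0,0]], "gripper": 0}}

```text
time_s: 9.28
eef_pos: [0.6288, 0.0994, 0.0684]
tool_rot: [0.668, 0.745, 0.001, 0.002]
wrist_force: [-1.3, -0.0, 7.9]
finger_gap: 0.0216
gripper_force: 58.6
```

>>> {"fn": "jog_arm", "kwargs": {"motion": [[0,0,-0.02,0,0,0],[0,0,-0.05,0,0,0],[0,0,-0.08,0,0,0],[0,0,-0.11,0,0,0],[0,0,-0.14,0,0,0],[0,0,-0.14,0,0,0],[0,0,-0.14,0,0,0]]}}

```text
time_s: 9.87
eef_pos: [0.6282, 0.0993, 0.2084]
tool_rot: [0.668, 0.745, 0.002, 0.002]
wrist_force: [0.0, 0.1, -1.4]
finger_gap: 0.0221
gripper_force: 58.7
```

```bash
cat > blade.py <<'E'
from h import *
def hub():
    s=ctrl.get_state();p=s['eef_pos'];print('tcp',p.round(4),s['wrist_force'].round(1))
    for n in('top','side'):
        im=snap(n,n+'_h.png');q=cloud(im).reshape(-1,3);rr=np.hypot(*(q[:,:2]-p[:2]).T)
        k=(rr<.05)&(q[:,2]>p[2]-.075)&(q[:,2]<p[2]-.004); P=q[k]
        print(n,k.sum(),'zmin',P[:,2].min().round(4) if k.any() else 0)
        for a,b,r in((-.02,-.004,.012),(-.065,-.03,.016)):
            g=(q[:,2]>p[2]+a)&(q[:,2]<p[2]+b)&(rr<.03)
            if g.sum()>6: print('  band',a,fit(q[g][:,:2],r)[0].round(4),g.sum())
E
python3 - <<'E'
from blade import *
hub(); move(.546,.365,.2,1.68)
b=cv2.imread('pics/side_h.png');cv2.imwrite('pics/sh.png',cv2.resize(b[100:300,150:300],(450,600),interpolation=2))
E
```

```text
tcp [0.6282 0.0993 0.2084] [ 0.   0.1 -1.4]
top 1 zmin 0.15
side 349 zmin 0.1345
  band -0.02 [0.6288 0.1013] 59
  band -0.065 [0.6283 0.1012] 170
shift [ 0.2729 -0.0519  0.0055] turn [-0.0005 -0.0002 -0.0002] rows 6.7 j6 0.48
```

View pics/sh.png

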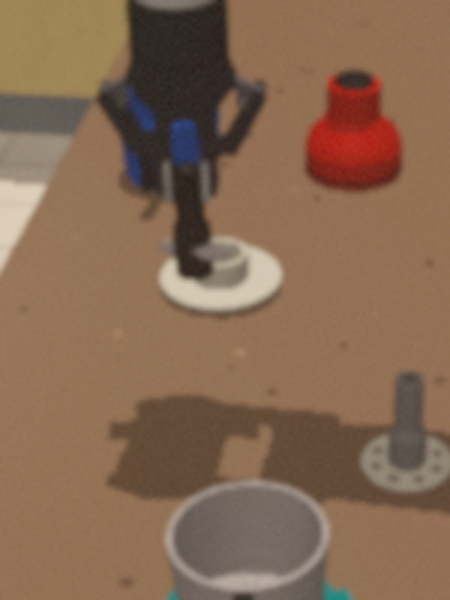

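The crop shows the blade hanging upright from the fingers at (190,230), with the bowl seated below at (245,545). Now I move over the bowl.

>>> {"fn": "jog_arm", "kwargs": {"motion": [[0.025,-0.005,0,0,0,0],[0.06,-0.011,0,0,0,0],[0.1,-0.019,0,0,0,0],[0.14,-0.027,0,0,0,0],[0.18,-0.034,0,0,0,0],[0.22,-0.042,0,0,0,0],[0.25,-0.048,0,0,0,0],[0.273,-0.052,0,0,0,0]]}}

```text
time_s: 10.63
eef_pos: [0.5443, 0.3676, 0.2046]
tool_rot: [0.667, 0.745, -0.001, -0.0]
wrist_force: [-0.1, -0.3, -0.5]
finger_gap: 0.0214
gripper_force: 58.8
```

>>> {"fn": "jog_arm", "kwargs": {"motion": [[0,0,0,0,0,0],[0,0,0.01,0,0,0],[0,0,0.02,0,0,0],[0,0,0.03,0,0,0],[0,0,0.03,0,0,0],[0,0,0.03,0,0,0]]}}

```text
time_s: 11.13
eef_pos: [0.5464, 0.364, 0.1751]
tool_rot: [0.668, 0.744, -0.001, -0.0]
wrist_force: [-0.5, -0.4, -0.4]
finger_gap: 0.0216
gripper_force: 58.8
```

```bash
python3 - <<'E'
from blade import *
hub(); move(.546,.3655,.08,1.68)
E
```

```text
tcp [0.5464 0.364  0.1751] [-0.5 -0.4 -0.4]
top 13 zmin 0.1102
side 455 zmin 0.1058
  band -0.02 [0.5479 0.3668] 79
  band -0.065 [0.5466 0.3664] 215
shift [ 0.001  -0.0007  0.0965] turn [ 0.0015 -0.0002 -0.001 ] rows 2.3 j6 0.48
```

>>> {"fn": "jog_arm", "kwargs": {"motion": [[0.0015,-0.001,0.015,0,0,0],[0.0015,-0.001,0.03,0,0,0],[0.0015,-0.001,0.045,0,0,0],[0.0015,-0.001,0.055,0,0,0],[0.0015,-0.001,0.065,0,0,0],[0.0015,-0.001,0.075,0,0,0],[0.0015,-0.001,0.082,0,0,0],[0.0015,-0.001,0.082,0,0,0]]}}

```text
time_s: 11.9
eef_pos: [0.5447, 0.3662, 0.0927]
tool_rot: [0.668, 0.745, -0.001, -0.0]
wrist_force: [-0.5, -0.4, -0.8]
finger_gap: 0.0216
gripper_force: 58.8
```

>>> {"fn": "jog_arm", "kwargs": {"motion": [[0,0,0.003,0,0,0],[0,0,0.006,0,0,0],[0,0,0.009,0,0,0],[0,0,0.011,0,0,0],[0,0,0.0125,0,0,0],[0,0,0.013,0,0,0],[0,0,0.013,0,0,0]]}}

```text
time_s: 12.48
eef_pos: [0.5452, 0.3664, 0.0812]
tool_rot: [0.668, 0.745, 0.0, 0.0]
wrist_force: [0.2, -0.4, -0.5]
finger_gap: 0.0216
gripper_force: 58.8
```

>>> {"fn": "jog_arm", "kwargs": {"motion": [[0,0,0.001,0,0,0],[0,0,0.002,0,0,0],[0,0,0.0025,0,0,0],[0,0,0.0025,0,0,0]]}}

```text
time_s: 12.82
eef_pos: [0.5454, 0.3666, 0.0795]
tool_rot: [0.668, 0.745, 0.001, 0.0]
wrist_force: [-2.1, -0.6, 4.9]
finger_gap: 0.0214
gripper_force: 59.4
```

Contact came at the expected seat height, so I release to a partial opening and lift.

>>> {"fn": "jog_arm", "kwargs": {"motion": [[0,0,0,0,0,0],[0,0,0,0,0,0],[0,0,0,0,0,0],[0,0,0,0,0,0],[0,0,0,0,0,0]], "gripper": 0.045}}

```text
time_s: 13.23
eef_pos: [0.5452, 0.3664, 0.0786]
tool_rot: [0.668, 0.745, 0.0, 0.0]
wrist_force: [-0.0, 0.5, -0.9]
finger_gap: 0.0448
gripper_force: 0.0
```

>>> {"fn": "jog_arm", "kwargs": {"motion": [[0,0,-0.02,0,0,0],[0,0,-0.05,0,0,0],[0,0,-0.09,0,0,0],[0,0,-0.13,0,0,0],[0,0,-0.15,0,0,0],[0,0,-0.15,0,0,0]]}}

```text
time_s: 13.73
eef_pos: [0.5464, 0.3671, 0.2346]
tool_rot: [0.667, 0.745, 0.005, 0.002]
wrist_force: [0.3, 0.5, -0.6]
finger_gap: 0.045
gripper_force: 0.0
```

```bash
python3 - <<'E'
from h import *
move(.645,-.0975,.18,.3)
move(.645,-.0975,.18,1.68)
for n in('top','side'):
    im=snap(n);q=cloud(im).reshape(-1,3);rr=np.hypot(*(q[:,:2]-[.546,.365]).T)
    k=(rr<.066)&(rr>.04)&(q[:,2]>.081)&(q[:,2]<.1);print(n,'rim',fit(q[k][:,:2],.055)[0].round(4),np.median(q[k][:,2]))
    g=(rr<.03)&(q[:,2]>.095)&(q[:,2]<.13);print('hub top',fit(q[g][:,:2],.012)[0].round(4),g.sum(),np.percentile(q[g][:,2],[10,50,90]).round(4))
    k=(q[:,2]>.034)&(q[:,2]<.045)&(np.hypot(*(q[:,:2]-[.645,-.0975]).T)<.04)
    print('collar',fit(q[k][:,:2],.025)[0].round(4),np.median(q[k][:,2]))
E
```

```text
shift [-0.4727  0.0468  0.0537] turn [ 0.0065 -0.0095  1.3799] rows 11.5 j6 1.12
shift [-0.4727  0.0468  0.0537] turn [ 0.0102 -0.0029 -0.0001] rows 11.5 j6 -0.26
top rim [0.546  0.3625] 0.08841704548594104h.py:23: RuntimeWarning: Mean of empty slice.
  c0,r0=P.mean(0),r or .05
  ret = um.true_divide(
Traceback (most recent call last):
  File "h.py", line 25, in fit
    s=least_squares(f,[*c0]if r else[*c0,r0],loss='soft_l1',f_scale=.001)
ValueError: Initial guess is outside of provided bounds
```

>>> {"fn": "jog_arm", "kwargs": {"motion": [[-0.03,0.003,0,0.01,-0.003,0],[-0.07,0.007,0,0.01,-0.003,0],[-0.11,0.011,0,0.01,-0.003,0],[-0.15,0.015,0,0.01,-0.003,0],[-0.19,0.019,0,0.01,-0.003,0],[-0.23,0.023,0,0.01,-0.003,0],[-0.27,0.027,0,0.01,-0.003,0],[-0.31,0.031,0,0.01,-0.003,0]], "gripper": 0.084}}

```text
time_s: 14.45
eef_pos: [0.6092, 0.0597, 0.2272]
tool_rot: [0.668, 0.745, -0.005, -0.003]
wrist_force: [1.0, 0.5, -1.1]
finger_gap: 0.0841
gripper_force: 0.0
```

>>> {"fn": "jog_arm", "kwargs": {"motion": [[-0.04,0.004,0,0,0,0],[-0.08,0.008,0,0,0,0],[-0.12,0.012,0,0,0,0],[-0.15,0.015,0.02,0,0,0],[-0.163,0.016,0.05,0,0,0],[-0.163,0.016,0.08,0,0,0],[-0.163,0.016,0.09,0,0,0],[-0.163,0.016,0.09,0,0,0]]}}

```text
time_s: 15.12
eef_pos: [0.6408, -0.0984, 0.1353]
tool_rot: [0.668, 0.745, -0.006, -0.005]
wrist_force: [0.2, 0.5, 0.9]
finger_gap: 0.0843
gripper_force: 0.0
```

```bash
python3 - <<'E'
from h import *
move(.645,-.0975,.1,1.68)
for n in('top','side'):
    im=snap(n,n+'_l.png');q=cloud(im).reshape(-1,3);rr=np.hypot(*(q[:,:2]-[.546,.365]).T)
    k=(rr<.066)&(rr>.04)&(q[:,2]>.081)&(q[:,2]<.1);print(n,'rim',fit(q[k][:,:2],.055)[0].round(4),np.median(q[k][:,2]))
    g=(rr<.03)&(q[:,2]>.09)&(q[:,2]<.13)
    if g.any(): print('hub top',fit(q[g][:,:2],.012)[0].round(4),g.sum(),np.percentile(q[g][:,2],[10,50,90]).round(4))
    k=(q[:,2]>.034)&(q[:,2]<.045)&(np.hypot(*(q[:,:2]-[.645,-.0975]).T)<.04)
    if k.any(): print('collar',fit(q[k][:,:2],.025)[0].round(4),k.sum(),np.median(q[k][:,2]))
a,b=[cv2.imread(f'pics/{n}_l.png') for n in('top','side')]
cv2.imwrite('pics/pl3.png',np.hstack([cv2.resize(a[150:240,130:220],(400,400),interpolation=2),cv2.resize(b[120:320,160:310],(400,533),interpolation=2)[:400]]))
E
```

```text
shift [0.0004 0.0048 0.0352] turn [-0.0156 -0.0002 -0.0002] rows 0.9 j6 -0.26
top rim [0.5461 0.3618] 0.08954250323067596
hub top [0.5455 0.3648] 53 [0.0953 0.1059 0.1112]
side rim [0.5457 0.3681] 0.08717591436429795
hub top [0.5457 0.3687] 133 [0.0935 0.1046 0.1073]
collar [ 0.6442 -0.0941] 82 0.03708069337812589
```

View pics/pl3.png

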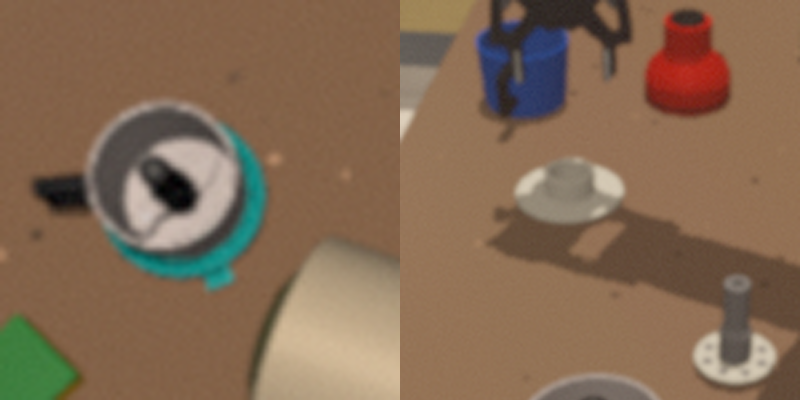

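The crops show the blade upright in the bowl (hub top about 107 mm, as expected) and the lid at (570,190) under the open fingers. Now I grip the lid's collar.

>>> {"fn": "jog_arm", "kwargs": {"motion": [[0.0005,0.004,0.02,-0.015,0,0],[0.0005,0.004,0.05,-0.015,0,0],[0.0005,0.004,0.08,-0.015,0,0],[0.0005,0.004,0.1,-0.015,0,0],[0.0005,0.004,0.115,-0.015,0,0],[0.0005,0.004,0.12,-0.015,0,0],[0.0005,0.004,0.12,-0.015,0,0]]}}

```text
time_s: 15.8
eef_pos: [0.6458, -0.0982, 0.0197]
tool_rot: [0.667, 0.745, 0.001, 0.003]
wrist_force: [0.5, 0.0, 0.7]
finger_gap: 0.084
gripper_force: 0.0
```

>>> {"fn": "jog_arm", "kwargs": {"motion": [[0,0,0,0,0,0],[0,0,0,0,0,0],[0,0,0,0,0,0],[0,0,0,0,0,0],[0,0,0,0,0,0],[0,0,0,0,0,0]], "gripper": 0.03}}

```text
time_s: 16.3
eef_pos: [0.6465, -0.0988, 0.0218]
tool_rot: [0.668, 0.745, 0.002, 0.005]
wrist_force: [-1.7, 0.8, 9.2]
finger_gap: 0.0538
gripper_force: 62.4
```

>>> {"fn": "jog_arm", "kwargs": {"motion": [[0,0,-0.02,0,0,0],[0,0,-0.05,0,0,0],[0,0,-0.09,0,0,0],[0,0,-0.13,0,0,0],[0,0,-0.16,0,0,0],[0,0,-0.16,0,0,0],[0,0,-0.16,0,0,0]]}}

```text
time_s: 16.88
eef_pos: [0.645, -0.0984, 0.1816]
tool_rot: [0.667, 0.745, 0.002, 0.005]
wrist_force: [-0.7, 0.1, -0.9]
finger_gap: 0.0534
gripper_force: 63.6
```

```bash
cat > lid.py <<'E'
from h import *
def lid(h,tag):
    s=ctrl.get_state();p=s['eef_pos'];print('tcp',p.round(4),s['wrist_force'].round(1),s['finger_gap'])
    for n in('top','side'):
        im=snap(n,n+tag);q=cloud(im).reshape(-1,3);rr=np.hypot(*(q[:,:2]-p[:2]).T)
        g=(rr<.075)&(abs(q[:,2]-(p[2]-h))<.012)&(rr>.032)
        if g.sum()<20: continue
        A=np.c_[q[g],np.ones(g.sum())];pl=np.linalg.lstsq(A[:,[0,1,3]],A[:,2],rcond=None)[0]
        P=q[g][:,:2].astype(np.float32);c,r=cv2.minEnclosingCircle(P[rr[g]<.066])
        print(n,g.sum(),'disc c',np.round(c,4),'r',round(r,4),'off',(np.array(c)-p[:2]).round(4),'z-tcp',np.median(q[g][:,2]-p[2]).round(4),'slope',pl[:2].round(3))
E
python3 - <<'E'
from lid import *
lid(.009,'_l2.png'); move(.5455,.3655,.2,1.68)
b=cv2.imread('pics/side_l2.png');cv2.imwrite('pics/sl.png',cv2.resize(b[100:220,150:300],(600,480),interpolation=2))
E
```

```text
tcp [ 0.645  -0.0984  0.1816] [-0.7  0.1 -0.9] 0.05344096112897549
top 23 disc c [ 0.6795 -0.1037] r 0.0478 off [ 0.0345 -0.0054] z-tcp -0.0074 slope [-0.001  0.031]
side 419 disc c [ 0.6458 -0.0935] r 0.0608 off [0.0008 0.0049] z-tcp -0.0127 slope [ 0.005 -0.011]
shift [ 0.4714 -0.0473 -0.0231] turn [ 0.0045  0.0023 -0.0002] rows 11.4 j6 0.48
```

View pics/sl.png

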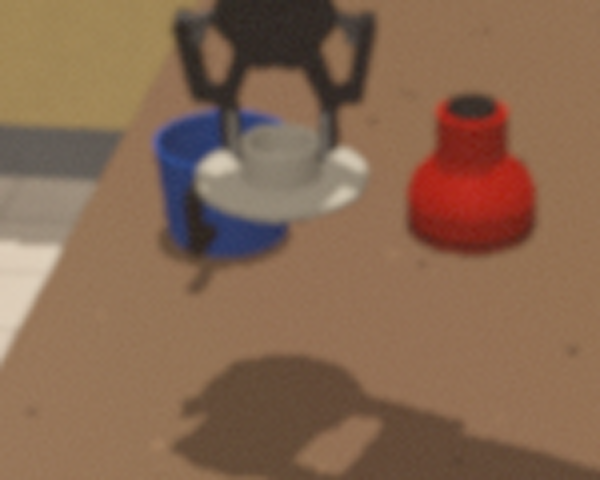

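The lid is held level at (280,180). I carry it over the bowl.

>>> {"fn": "jog_arm", "kwargs": {"motion": [[0.025,-0.003,-0.01,0.004,0.002,0],[0.06,-0.006,-0.02,0.004,0.002,0],[0.1,-0.01,-0.02,0.004,0.002,0],[0.14,-0.014,-0.02,0.004,0.002,0],[0.18,-0.018,-0.02,0.004,0.002,0],[0.22,-0.022,-0.02,0.004,0.002,0],[0.26,-0.026,-0.02,0.004,0.002,0],[0.29,-0.029,-0.02,0.004,0.002,0]]}}

```text
time_s: 17.65
eef_pos: [0.5822, 0.1899, 0.1965]
tool_rot: [0.667, 0.745, -0.001, -0.0]
wrist_force: [0.4, -0.2, -0.5]
finger_gap: 0.0543
gripper_force: 63.6
```

>>> {"fn": "jog_arm", "kwargs": {"motion": [[0.035,-0.004,0,0,0,0],[0.07,-0.007,0,0,0,0],[0.105,-0.011,0,0,0,0],[0.14,-0.014,0,0,0,0],[0.165,-0.017,0,0,0,0],[0.18,-0.018,0,0,0,0],[0.18,-0.018,0.02,0,0,0],[0.18,-0.018,0.02,0,0,0]]}}

```text
time_s: 18.32
eef_pos: [0.5449, 0.3636, 0.1734]
tool_rot: [0.667, 0.745, -0.003, -0.0]
wrist_force: [0.1, 0.4, -3.2]
finger_gap: 0.054
gripper_force: 63.5
```

>>> {"fn": "jog_arm", "kwargs": {"motion": [[0,0,0.01,0,0,0],[0,0,0.02,0,0,0],[0,0,0.03,0,0,0],[0,0,0.03,0,0,0],[0,0,0.03,0,0,0]]}}

```text
time_s: 18.73
eef_pos: [0.5465, 0.3634, 0.1473]
tool_rot: [0.668, 0.744, -0.0, 0.001]
wrist_force: [-0.9, -0.1, -0.3]
finger_gap: 0.0534
gripper_force: 63.6
```

```bash
python3 - <<'E'
from lid import *
lid(.009,'_l3.png'); move(.5457,.364,.108,1.68)
E
```

```text
tcp [0.5465 0.3634 0.1473] [-0.9 -0.1 -0.3] 0.05335690407670951
top 162 disc c [0.5546 0.3332] r 0.0523 off [ 0.0081 -0.0302] z-tcp -0.0084 slope [ 0.006 -0.001]
side 984 disc c [0.5484 0.3673] r 0.0612 off [0.0019 0.0039] z-tcp -0.0091 slope [-0.006 -0.005]
shift [ 0.0003 -0.0012  0.0404] turn [ 0.0029  0.0007 -0.0005] rows 1.0 j6 0.48
```

>>> {"fn": "jog_arm", "kwargs": {"motion": [[0.0005,-0.0015,0.01,0.002,0,0],[0.0005,-0.0015,0.02,0.002,0,0],[0.0005,-0.0015,0.028,0.002,0,0],[0.0005,-0.0015,0.032,0.002,0,0],[0.0005,-0.0015,0.035,0.002,0,0],[0.0005,-0.0015,0.038,0.002,0,0],[0.0005,-0.0015,0.04,0.002,0,0],[0.0005,-0.0015,0.04,0.002,0,0]]}}

```text
time_s: 19.5
eef_pos: [0.545, 0.3642, 0.1075]
tool_rot: [0.668, 0.745, -0.0, 0.0]
wrist_force: [-0.5, -0.2, -0.6]
finger_gap: 0.0541
gripper_force: 63.6
```

>>> {"fn": "jog_arm", "kwargs": {"motion": [[0,0,0.001,0,0,0],[0,0,0.002,0,0,0],[0,0,0.002,0,0,0],[0,0,0.002,0,0,0]]}}

```text
time_s: 19.83
eef_pos: [0.5451, 0.3642, 0.1059]
tool_rot: [0.668, 0.745, -0.0, 0.0]
wrist_force: [-0.7, -0.3, -1.3]
finger_gap: 0.0536
gripper_force: 63.6
```

>>> {"fn": "jog_arm", "kwargs": {"motion": [[0,0,0.001,0,0,0],[0,0,0.002,0,0,0],[0,0,0.002,0,0,0],[0,0,0.002,0,0,0]]}}

```text
time_s: 20.17
eef_pos: [0.5454, 0.3644, 0.1052]
tool_rot: [0.667, 0.745, 0.001, 0.001]
wrist_force: [-1.6, -0.7, 7.1]
finger_gap: 0.0537
gripper_force: 64.2
```

>>> {"fn": "jog_arm", "kwargs": {"motion": [[0,0,0,0,0,0],[0,0,0,0,0,0],[0,0,0,0,0,0],[0,0,0,0,0,0],[0,0,0,0,0,0]], "gripper": 0.084}}

```text
time_s: 20.58
eef_pos: [0.545, 0.3642, 0.1036]
tool_rot: [0.668, 0.745, -0.0, 0.0]
wrist_force: [0.6, -0.2, -0.4]
finger_gap: 0.0841
gripper_force: 0.0
```

>>> {"fn": "jog_arm", "kwargs": {"motion": [[0,0,-0.02,0,0,0],[0,0,-0.05,0,0,0],[0,0,-0.09,0,0,0],[0,0,-0.12,0,0,0],[0,0,-0.15,0,0,0],[0,0,-0.15,0,0,0]]}}

```text
time_s: 21.08
eef_pos: [0.5464, 0.365, 0.2607]
tool_rot: [0.668, 0.745, 0.005, 0.003]
wrist_force: [0.8, 0.0, 0.4]
finger_gap: 0.084
gripper_force: 0.0
```

```bash
python3 - <<'E'
from h import *
move(.537,-.362,.20,1.68)
E
```

```text
shift [-0.7218 -0.0891  0.0582] turn [ 0.0103 -0.0022 -0.0001] rows 17.5 j6 -0.7
```

>>> {"fn": "jog_arm", "kwargs": {"motion": [[-0.03,-0.004,0,0.01,-0.002,0],[-0.07,-0.009,0,0.01,-0.002,0],[-0.11,-0.014,0,0.01,-0.002,0],[-0.15,-0.019,0,0.01,-0.002,0],[-0.19,-0.023,0,0.01,-0.002,0],[-0.23,-0.028,0,0.01,-0.002,0],[-0.27,-0.033,0,0.01,-0.002,0],[-0.31,-0.038,0,0.01,-0.002,0]]}}

```text
time_s: 21.75
eef_pos: [0.5404, 0.0502, 0.2538]
tool_rot: [0.667, 0.745, -0.005, -0.002]
wrist_force: [1.6, -0.2, -0.1]
finger_gap: 0.0842
gripper_force: 0.0
```

>>> {"fn": "jog_arm", "kwargs": {"motion": [[-0.04,-0.005,0,0,0,0],[-0.08,-0.01,0,0,0,0],[-0.12,-0.015,0,0,0,0],[-0.16,-0.02,0,0,0,0],[-0.2,-0.025,0,0,0,0],[-0.24,-0.03,0,0,0,0],[-0.28,-0.035,0,0,0,0],[-0.32,-0.04,0,0,0,0]]}}

```text
time_s: 22.42
eef_pos: [0.5355, -0.2724, 0.2551]
tool_rot: [0.668, 0.745, -0.005, -0.002]
wrist_force: [0.8, -0.3, 0.8]
finger_gap: 0.0836
gripper_force: 0.0
```

>>> {"fn": "jog_arm", "kwargs": {"motion": [[-0.04,-0.005,0,0,0,0],[-0.075,-0.009,0.01,0,0,0],[-0.09,-0.011,0.03,0,0,0],[-0.09,-0.011,0.058,0,0,0],[-0.09,-0.011,0.058,0,0,0],[-0.09,-0.011,0.058,0,0,0]]}}

```text
time_s: 22.92
eef_pos: [0.5339, -0.3608, 0.1969]
tool_rot: [0.668, 0.745, -0.005, -0.004]
wrist_force: [-0.5, -0.1, 1.4]
finger_gap: 0.0841
gripper_force: 0.0
```

```bash
python3 - <<'E'
from h import *
move(.537,-.362,.072,1.68)
for n in('top','side'):
    im=snap(n,n+'_m.png');q=cloud(im).reshape(-1,3);rr=np.hypot(*(q[:,:2]-[.546,.365]).T)
    for nm,zl,zh,r0,r1,rf in(('disc',.082,.104,.033,.07,None),('collar',.117,.13,0,.035,.025)):
        g=(q[:,2]>zl)&(q[:,2]<zh)&(rr>r0)&(rr<r1)
        if g.sum()<20: print(n,nm,g.sum()); continue
        A=np.c_[q[g],np.ones(g.sum())];pl=np.linalg.lstsq(A[:,[0,1,3]],A[:,2],rcond=None)[0]
        c=fit(q[g][:,:2],rf)[0] if rf else cv2.minEnclosingCircle(q[g][:,:2].astype(np.float32))
        print(n,nm,g.sum(),c,np.median(q[g][:,2]).round(4),pl[:2].round(3))
a,b=[cv2.imread(f'pics/{n}_m.png') for n in('top','side')]
cv2.imwrite('pics/pl4.png',np.hstack([cv2.resize(a[150:240,130:220],(400,400),interpolation=2),cv2.resize(b[60:360,160:360],(400,600),interpolation=2)[:400]]) if 0 else np.hstack([cv2.resize(a[150:240,130:220],(400,600),interpolation=2),cv2.resize(b[60:360,160:360],(400,600),interpolation=2)]))
E
```

```text
shift [-0.0015  0.0044  0.1248] turn [-0.0119  0.0005 -0.0002] rows 3.0 j6 -0.7
top disc 665 ((0.548579216003418, 0.36869901418685913), 0.06617796421051025) 0.0966 [ 0.007 -0.008]
top collar 95 [0.54742738 0.36220415] 0.1223 [0.012 0.012]
side disc 1175 ((0.5470095872879028, 0.36995789408683777), 0.06418880820274353) 0.095 [ 0.01 -0.03]
side collar 200 [0.54645558 0.3685754 ] 0.1205 [ 0.008 -0.008]
```

View pics/pl4.png

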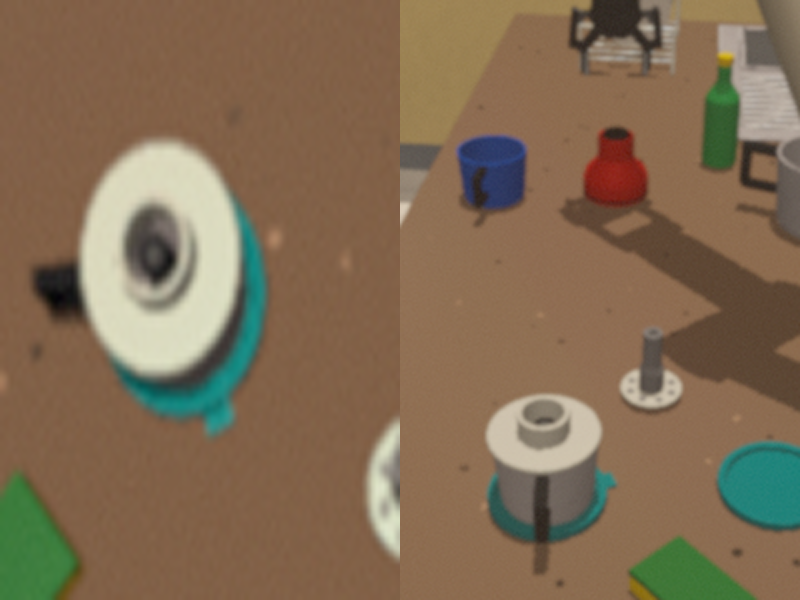

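The lid sits level and home (disc top about 96 mm) with the hub centred in its collar; the fingers stand above the motor head. Now I grip the neck.

>>> {"fn": "jog_arm", "kwargs": {"motion": [[-0.001,0.004,0.02,-0.012,0,0],[-0.001,0.004,0.05,-0.012,0,0],[-0.001,0.004,0.08,-0.012,0,0],[-0.001,0.004,0.11,-0.012,0,0],[-0.001,0.004,0.126,-0.012,0,0],[-0.001,0.004,0.126,-0.012,0,0],[-0.001,0.004,0.126,-0.012,0,0]]}}

```text
time_s: 23.6
eef_pos: [0.538, -0.3624, 0.0735]
tool_rot: [0.667, 0.745, -0.0, 0.003]
wrist_force: [0.8, -0.5, -0.0]
finger_gap: 0.0838
gripper_force: 0.0
```

>>> {"fn": "jog_arm", "kwargs": {"motion": [[0,0,0,0,0,0],[0,0,0,0,0,0],[0,0,0,0,0,0],[0,0,0,0,0,0],[0,0,0,0,0,0],[0,0,0,0,0,0]], "gripper": 0.03}}

```text
time_s: 24.1
eef_pos: [0.5377, -0.3632, 0.0746]
tool_rot: [0.667, 0.745, -0.001, 0.003]
wrist_force: [-2.7, 0.7, 7.8]
finger_gap: 0.0582
gripper_force: 64.6
```

>>> {"fn": "jog_arm", "kwargs": {"motion": [[0,0,-0.01,0,0,0],[0,0,-0.03,0,0,0],[0,0,-0.06,0,0,0],[0,0,-0.1,0,0,0],[0,0,-0.14,0,0,0],[0,0,-0.18,0,0,0],[0,0,-0.2,0,0,0],[0,0,-0.2,0,0,0]]}}

```text
time_s: 24.77
eef_pos: [0.5376, -0.3624, 0.2781]
tool_rot: [0.667, 0.745, -0.0, 0.007]
wrist_force: [0.8, -0.3, -5.6]
finger_gap: 0.058
gripper_force: 66.8
```

```bash
cat > mot.py <<'E'
from h import *
def mot(tag):
    s=ctrl.get_state();p=s['eef_pos'];print('tcp',p.round(4),s['wrist_force'].round(1),s['finger_gap'])
    for n in('top','side'):
        im=snap(n,n+tag);q=cloud(im).reshape(-1,3)
        rr=np.hypot(*(q[:,:2]-p[:2]).T)
        m=(rr<.09)&(q[:,2]>p[2]-.09)&(q[:,2]<p[2]+.05)&(mask(im,'red').ravel()>0)
        g=m&(q[:,2]<p[2]-.042)
        print(n,m.sum(),'zmin-tcp',q[m][:,2].min()-p[2] if m.any() else 0)
        if g.sum()>20:print('  low part',fit(q[g][:,:2],.055)[0].round(4),g.sum())
        h=(rr<.05)&(q[:,2]>p[2]+.0)&(q[:,2]<p[2]+.03)&(mask(im,'red').ravel()>0)
        if h.sum()>20:print('  neck',fit(q[h][:,:2],.03)[0].round(4),h.sum())
E
python3 - <<'E'
from mot import *
mot('_m2.png');move(.547,.3655,.27,1.68)
E
```

```text
tcp [ 0.5376 -0.3624  0.2781] [ 0.8 -0.3 -5.6] 0.05800465917793829
top 0 zmin-tcp 0
side 894 zmin-tcp -0.07593744831714394
  low part [ 0.5393 -0.3601] 317
  neck [ 0.5395 -0.3601] 171
shift [ 7.215e-01  8.960e-02 -4.000e-04] turn [ 0.0013  0.002  -0.0001] rows 17.4 j6 0.48
```

View pics/side_m2.png

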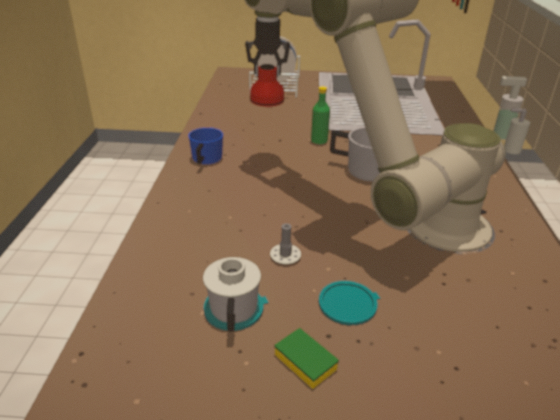

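The motor head hangs upright from the gripper at (267,90), and the rest of the scene is unchanged. I carry it to the lid.

>>> {"fn": "jog_arm", "kwargs": {"motion": [[0.02,0.002,0,0,0,0],[0.05,0.006,0,0,0,0],[0.085,0.011,0,0,0,0],[0.125,0.016,0,0,0,0],[0.165,0.02,0,0,0,0],[0.205,0.025,0,0,0,0],[0.245,0.03,0,0,0,0],[0.28,0.035,0,0,0,0]]}}

```text
time_s: 25.53
eef_pos: [0.5396, -0.0768, 0.2683]
tool_rot: [0.667, 0.745, -0.001, -0.001]
wrist_force: [0.4, 0.5, -6.3]
finger_gap: 0.0576
gripper_force: 66.8
```

>>> {"fn": "jog_arm", "kwargs": {"motion": [[0.035,0.004,0,0,0,0],[0.07,0.009,0,0,0,0],[0.105,0.013,0,0,0,0],[0.14,0.017,0,0,0,0],[0.175,0.022,0,0,0,0],[0.21,0.026,0,0,0,0],[0.245,0.03,0,0,0,0],[0.28,0.035,0,0,0,0]]}}

```text
time_s: 26.2
eef_pos: [0.544, 0.2041, 0.2673]
tool_rot: [0.667, 0.745, -0.002, 0.0]
wrist_force: [1.5, -0.7, -6.2]
finger_gap: 0.0577
gripper_force: 66.8
```

>>> {"fn": "jog_arm", "kwargs": {"motion": [[0.035,0.004,0,0,0,0],[0.07,0.009,0,0,0,0],[0.105,0.013,0,0,0,0],[0.13,0.016,0,0,0,0],[0.15,0.018,0,0,0,0],[0.16,0.019,0,0,0,0],[0.161,0.019,0,0,0,0],[0.161,0.019,0,0,0,0]]}}

```text
time_s: 26.87
eef_pos: [0.5465, 0.364, 0.2681]
tool_rot: [0.667, 0.745, -0.002, 0.001]
wrist_force: [-0.5, -0.5, -7.2]
finger_gap: 0.0582
gripper_force: 66.8
```

```bash
python3 - <<'E'
from mot import *
mot('_m3.png');move(.546,.365,.171,1.68)
E
```

```text
tcp [0.5465 0.364  0.2681] [-0.5 -0.5 -7.2] 0.05822476683053127
top 156 zmin-tcp -0.05270213112134481
side 2452 zmin-tcp -0.07213786057252997
  low part [0.5482 0.3657] 548
  neck [0.5483 0.3659] 418
shift [ 0.0023 -0.0009  0.0983] turn [ 0.0009  0.0039 -0.0015] rows 2.4 j6 0.48
```

>>> {"fn": "jog_arm", "kwargs": {"motion": [[0.002,-0.001,0.015,0,0.003,0],[0.002,-0.001,0.03,0,0.003,0],[0.002,-0.001,0.045,0,0.003,0],[0.002,-0.001,0.057,0,0.003,0],[0.002,-0.001,0.067,0,0.003,0],[0.002,-0.001,0.077,0,0.003,0],[0.002,-0.001,0.087,0,0.003,0],[0.002,-0.001,0.09,0,0.003,0]]}}

```text
time_s: 27.63
eef_pos: [0.5454, 0.3656, 0.1781]
tool_rot: [0.668, 0.744, -0.0, 0.0]
wrist_force: [-0.6, 0.0, -6.1]
finger_gap: 0.0576
gripper_force: 67.0
```

>>> {"fn": "jog_arm", "kwargs": {"motion": [[0,0,0.001,0,0,0],[0,0,0.002,0,0,0],[0,0,0.003,0,0,0],[0,0,0.003,0,0,0],[0,0,0.003,0,0,0]]}}

```text
time_s: 28.05
eef_pos: [0.5459, 0.3663, 0.1772]
tool_rot: [0.667, 0.745, 0.001, 0.001]
wrist_force: [-0.2, -0.2, -5.4]
finger_gap: 0.0583
gripper_force: 67.0
```

>>> {"fn": "jog_arm", "kwargs": {"motion": [[0,0,0.001,0,0,0],[0,0,0.002,0,0,0],[0,0,0.003,0,0,0],[0,0,0.004,0,0,0],[0,0,0.0045,0,0,0],[0,0,0.0045,0,0,0]]}}

```text
time_s: 28.55
eef_pos: [0.5457, 0.3662, 0.1721]
tool_rot: [0.668, 0.745, 0.001, 0.001]
wrist_force: [-0.2, -0.5, -6.5]
finger_gap: 0.0577
gripper_force: 67.0
```

>>> {"fn": "jog_arm", "kwargs": {"motion": [[0,0,0.001,0,0,0],[0,0,0.002,0,0,0],[0,0,0.003,0,0,0],[0,0,0.003,0,0,0],[0,0,0.003,0,0,0]]}}

```text
time_s: 28.97
eef_pos: [0.5458, 0.3668, 0.171]
tool_rot: [0.667, 0.745, 0.002, 0.001]
wrist_force: [-3.6, 1.2, 6.1]
finger_gap: 0.0576
gripper_force: 68.2
```

Contact came at the expected 0.171, so I release and rise.

>>> {"fn": "jog_arm", "kwargs": {"motion": [[0,0,0,0,0,0],[0,0,0,0,0,0],[0,0,0,0,0,0],[0,0,0,0,0,0],[0,0,0,0,0,0]], "gripper": 0.084}}

```text
time_s: 29.38
eef_pos: [0.5459, 0.3661, 0.1693]
tool_rot: [0.668, 0.745, 0.001, 0.001]
wrist_force: [-0.2, -0.3, -0.4]
finger_gap: 0.0841
gripper_force: 0.0
```

>>> {"fn": "jog_arm", "kwargs": {"motion": [[0,0,-0.02,0,0,0],[0,0,-0.05,0,0,0],[0,0,-0.09,0,0,0],[0,0,-0.12,0,0,0],[0,0,-0.12,0,0,0],[0,0,-0.12,0,0,0]]}}

```text
time_s: 29.88
eef_pos: [0.5459, 0.3664, 0.2909]
tool_rot: [0.668, 0.745, 0.002, 0.001]
wrist_force: [0.1, -0.2, -1.1]
finger_gap: 0.0839
gripper_force: 0.0
```

>>> {"fn": "jog_arm", "kwargs": {"motion": [[-0.04,0,0,0,0,0],[-0.08,0,0,0,0,0],[-0.12,0,0,0,0,0],[-0.16,0,0,0,0,0],[-0.18,0,0,0,0,0],[-0.18,0,0,0,0,0],[-0.18,0,0,0,0,0]]}}

```text
time_s: 30.47
eef_pos: [0.565, 0.1865, 0.2882]
tool_rot: [0.668, 0.744, 0.0, -0.0]
wrist_force: [-0.5, -0.0, -0.2]
finger_gap: 0.0839
gripper_force: 0.0
```

```bash
python3 - <<'E'
from h import *
for n in('top','side'):
    im=snap(n,n+'_f.png');q=cloud(im).reshape(-1,3);rr=np.hypot(*(q[:,:2]-[.546,.366]).T)
    g=(rr<.05)&(q[:,2]>.17)&(q[:,2]<.2);print(n,'neck',fit(q[g][:,:2],.03)[0].round(4),'top z',np.percentile(q[rr<.02][:,2],50))
a,b=[cv2.imread(f'pics/{n}_f.png') for n in('top','side')]
cv2.imwrite('pics/fin.png',np.hstack([cv2.resize(a[130:250,120:240],(400,400),interpolation=2),cv2.resize(b[200:340,160:300],(400,400),interpolation=2)]))
E
```

```text
top neck [0.5488 0.3665] top z 0.20856564587108656
side neck [0.5475 0.3694] top z 0.20748867037707774
```

View pics/fin.png

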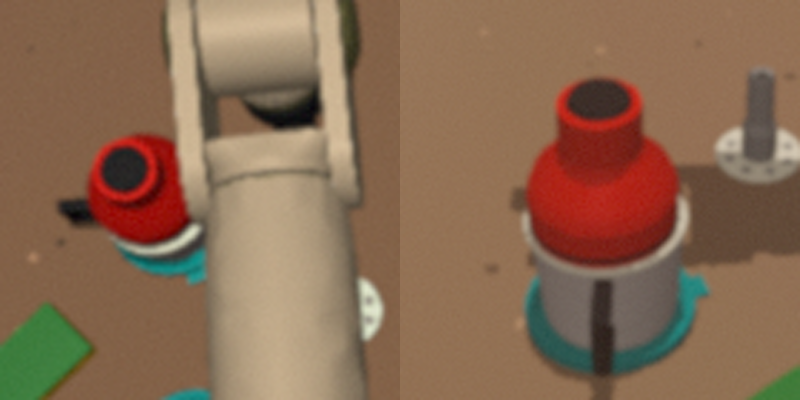

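The motor head sits level on the lid, top at 208 mm as expected, and the stack is upright at (605,230). The robot is clear of everything.

```bash
python3 -c "
from cell import ctrl
print(ctrl.hand_in())"
```

```text
the job is handed in; nothing more can be done
None
```

The chopper is assembled in the order asked (bowl in the base, blade, lid, motor head), each part checked level and at its seat height before the next went on. I handed the job in at about 30 s of the 122 s allowed, but no verdict came back.

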